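# Bring the high spot of a copper dish to the truing pointer

## Robot

A 7-joint arm with a two-finger parallel gripper is mounted at the origin on the work surface. World frame = base frame: x ahead of the robot, y to its left, z up, the work surface at z = 0. Lengths are in mm, angles in degrees, forces in N, time in s.
With the tool pointing down it reaches from about 400 to 750 mm from the base axis. Payload 19.5 kg.
Tool frame: the origin (TCP) lies at the very end of the fingers, on their centre line; the grasp point (between the pads) lies 19 mm behind it (robot.tcp_to_grasp is the z of the grasp point in the tool frame, in mm); z points along the fingers, y is the line along which they close (so a half turn about z gives the same grasp; the last joint's range is limited). The gripper opens to 85 mm and grips with 20 to 120 N. Pads are 22 mm wide; open, the fingers measure 114 mm over their backs; the gripper's body (76 mm by 85 mm) begins 54 mm behind the grasp point. The pads swing forward as they close: fully open they stand 13 mm farther back than shut.
Start: joints at [-2.389, 40.479, -1.581, 85.061, 1.261, 54.483, -4.326], TCP at [574.974, 0.003, 231.268] pointing down, gripper open.
Joint ranges: [-155.06, 155.06], [-18.47, 123.98], [-90, 86.84], [0, 140.48], [-83.41, 263.41], [0, 116], [-161.91, 161.91]. Speed limits (degrees/s): [108.29, 108.29, 147.25, 147.25, 172.46, 172.46, 172.46].

## Interface

Orientations are given as a 3x3 rotation matrix whose columns are the frame's x, y, z axes.
In Python, from plant import robot gives the robot as it stands.
- The arm moves only by the tool move_arm, never from a script. Its argument "series" is a list of rows, each a list of 6 numbers: the shift along the tool's x, y, z in mm, then the turn, a rotation vector about the tool's x, y, z in rad. In form: [[dx, dy, dz, ax, ay, az], ...]. A call has 1 to 20 rows; each row is the pose to reach, as a shift and turn from the pose commanded when the call began, along the tool's axes at that moment; what a row does not reach only later rows make up. A row lasts 1/12 s, in which the tool goes at most 41.7 mm and 7.16 degrees, less where a joint would pass 70% of its speed; a pose out of reach is approached as far as the arm can. A call with a gripper value outside its range is refused whole. "grip" is the closure in counts, from 0 (fully open) to 255 (shut), set as the call begins (left out, the last holds). The fingers move at their own pace and stop on an object; "squeeze" is the grip in N (left out, the last holds). Time passes only in rows, so rows that repeat a pose let the fingers close. It gives the time, the measured TCP pose, the force, the opening and the grip force at its end, in the units of the state.
- robot.read_state(): the state, without advancing time (a new reading comes with each control period).
- robot.grab_frame(name): name is "scene" or "side" or "wrist"; returns a dict with "image" (400x640x3 uint8, red, green, blue), "depth" (400x640 float32, mm along the optical axis (not along the pixel's ray), 0 where there is no reading), "fov_y" (degrees; the focal length in pixels is half the picture's height over the tangent of half this angle, whatever the lens; pixels are square), "cx", "cy" (the principal point, pixels), "origin" and "rotation" of the camera in the world; the wrist camera has in their place "hand_eye" (4x4, takes a point from camera to tool coordinates, whose origin is the TCP and whose axes are the flange's). Camera axes: x right, y up, looking along -z (the intrinsics and any distortion apply to the point x, -y, -z); pixel columns grow to the right and rows downward; lengths in mm; the calibration is good to about 2 mm. A picture is of the moment at which its call begins: read the wrist's pose just before it.
- robot.close_job(): hands the job in; it is judged then, once.
The state is a dict: "time_s": time; "q": joint angles; "dq": joint speeds; "effort": joint torques, N m; "eef_pos": TCP position; "tcp_rot": TCP orientation; "wrist_force": force on the tool from outside, world axes, zero at the start; "torque": the same for the moment, N m; "opening": opening from 0.0 (shut) to 1.0 (fully open); "finger_force": force on a finger pad.
Only numpy, scipy, OpenCV 4.12 (cv2) and the standard library are available. Lean on these libraries where they do the work, as an engineer would, in place of code of your own. Each camera call takes 0.05 s, during which the arm holds its last target. There are 200 camera calls.

## Task

One of the two small turning wheels has a fixed steel pointer beside it, and the copper dish clamped on that wheel is out of round. Turn that wheel slowly by its upright crank handle, never faster than a turn in two and a half seconds, until the dish's high spot (where its rim bulges out furthest, not the slighter swell elsewhere on the rim) is right at the pointer's tip, stop it there and let go.

Things in the scene. Friction and masses are not known exactly. Their poses are not given: they have to be found in the camera images.
- handle (a point): Upright dark-wood crank handle on the wheel that has the pointer: round, 21 mm in diameter, from 87 mm to 151 mm above the table, free to spin about its own upright axis, so that a grip on it need not turn. This point is on its axis, 123 mm above the table. It stands on a flat steel bar (top at 86 mm) 65 mm from the wheel's axis, a quarter turn clockwise (seen from above) from the high spot. The other, smaller wheel has the same handle but no pointer.
- wheel_centre (a point): Point on the upright axis of the wheel with the pointer, on top of its clamp nut, 95 mm above the table. The stand under it is a grey disc foot bolted down; wheel and dish turn freely through many turns either way, against a light friction of about 2 N at the handle, and stay where they are left.
- high_spot (a point): Crest of the high spot on the rim of the copper dish, 115 mm from the wheel's axis and 68 mm above the table. The rim is otherwise a circle of about 101 mm radius, 71 mm high at its top; the high spot bulges 14 mm beyond it over some 50 degrees. A slighter swell of 5 mm, 130 degrees counter-clockwise from it, is not the high spot.
- pointer_tip (a point): Tip of the fixed steel pointer, 120 mm from the wheel's axis, 68 mm above the table, pointing level at the axis from a grey square post 82 mm high that belongs to the stand. The high spot passes it with 5 mm to spare.
- wheel (a joint): Turn of the wheel with the pointer, rad, counter-clockwise seen from above is positive; 0 (or any whole turn, 6.283) has the high spot exactly at the pointer.

How it is judged (in metres and radians):
At the end, for the whole second after the job is handed in: The crest of the high spot stands within 23 mm, seen from above, of the pointer's tip (about 11 degrees of turn either side; 5 mm when exact), and the wheel is at rest (horizontal distance between high_spot and pointer_tip below 0.023 m and velocity of joint wheel between -0.03 and 0.03 rad/s); the robot touches nothing.
It fails at once if the wheel turns faster than a turn in two and a half seconds (2.5 rad/s) (velocity of joint wheel above 2.52 rad/s or velocity of joint wheel below -2.52 rad/s).
It also fails if it takes over 45 s, if anything falls off the work surface, if the arm or the gripper's body presses on something with over 40 N, if the wrist force passes 120 N, or if a joint passes its speed limit or range.

## Working session

There is one attempt and no reset: what is moved stays moved. The work goes in short steps, Python scripts to look and compute and a tool call to move; the robot and the scene stay as the last step left them, time stands still between calls to the robot, and variables do not carry over. Pictures are saved under pics/ and viewed, at most 10 in all, crops included, and the job is handed in when it is done.

Besides the shell and the picture viewer there is one more tool, called after "Call:" in YAML: its name, and indented under it one key for each argument. move_arm: Moves the arm, as the interface text tells. Its arguments: {"type":"object","properties":{"series":{"type":"array"},"grip":{"type":"number"},"squeeze":{"type":"number"}},"required":["series"]}

```bash
mkdir -p pics; cat > h.py <<'E'
import numpy as np,cv2,pickle
from plant import robot
def grab(n):
    s=robot.read_state(); f=robot.grab_frame(n); f['state']=s; pickle.dump(f,open(f'pics/{n}.pkl','wb')); return f
def load(n): return pickle.load(open(f'pics/{n}.pkl','rb'))
def pose(f):
    if 'hand_eye' in f:
        s=f['state'];T=np.eye(4);T[:3,:3]=s['tcp_rot'];T[:3,3]=s['eef_pos'];T=T@np.array(f['hand_eye']);return T[:3,:3],T[:3,3]
    return np.array(f['rotation']),np.array(f['origin'])
def ray(f,u,v):
    F=200/np.tan(np.radians(f['fov_y']/2)); R,o=pose(f)
    return R@np.array([(u-f['cx'])/F,-(v-f['cy'])/F,-1.]),o
def at_z(f,u,v,z):
    d,o=ray(f,u,v); return o+d*(z-o[2])/d[2]
def at_d(f,u,v):
    d,o=ray(f,u,v); return o+d*f['depth'][int(v),int(u)]
E
python3 - <<'E'
from h import *
for n in('scene','side'):
    f=grab(n); cv2.imwrite(f'pics/{n}1.png',f['image'][:,:,::-1]); print(n,f['fov_y'],f['cx'],f['cy'],f['origin'],[k for k in f])
E
```

```text
scene 45.34585811451266 324.896952152022 195.01197458502642 [1065.97284848  492.02770986  624.65537615] ['image', 'depth', 'fov_y', 'cx', 'cy', 'origin', 'rotation', 'state']
side 45.94391496031394 312.53201893173315 199.6150841360873 [211.53055023 400.20247018 735.92101116] ['image', 'depth', 'fov_y', 'cx', 'cy', 'origin', 'rotation', 'state']
```

View pics/scene1.png

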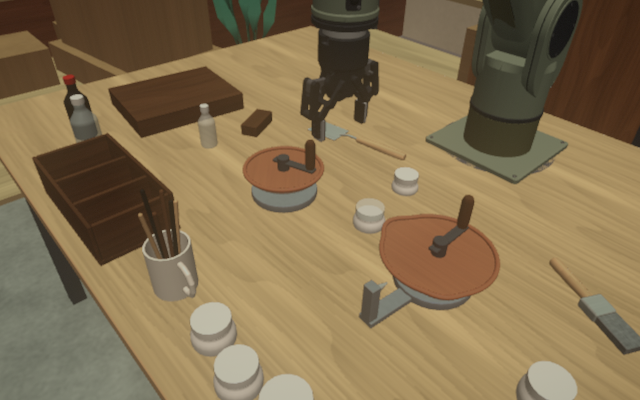

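View pics/side1.png

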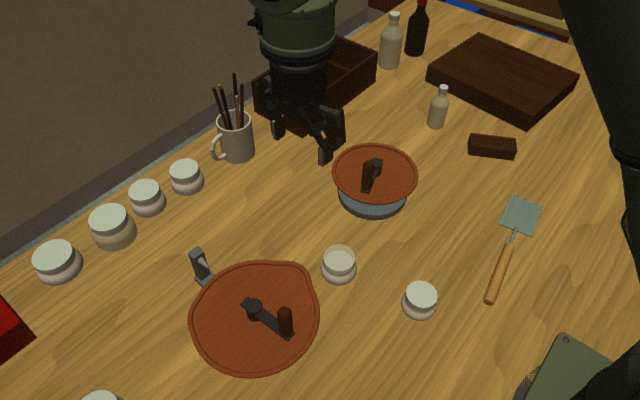

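The pointer wheel is the near, larger one. In the scene view its nut is at (439,243), handle top (468,198) and post (370,287). In the side view its nut is at (252,303), handle top (285,311), post (196,252) and bulge about (302,268).

```bash
python3 - <<'E'
from h import *
A=load('scene');B=load('side')
P={}
for f,n,l in((A,'scene',[('nut',439,241,95),('htop',468,199,151),('post',371,286,82),('bulge',386,226,71)]),(B,'side',[('nut',252,301,95),('htop',285,310,151),('post',197,250,82),('bulge',303,268,71)])):
    for k,u,v,z in l: print(n,k,at_z(f,u,v,z).round(1),'depth',at_d(f,u,v).round(1))
cr=lambda f,x,y,w,h,s:cv2.resize(f['image'][y:y+h,x:x+w,::-1],None,fx=s,fy=s,interpolation=cv2.INTER_CUBIC)
cv2.imwrite('pics/c.png',np.vstack([cr(B,170,230,200,150,4)]))
# rim profile in side by copper colour
c=at_z(B,252,301,95)[:2]
hsv=cv2.cvtColor(B['image'],cv2.COLOR_RGB2HSV)
F=200/np.tan(np.radians(B['fov_y']/2));R,o=pose(B)
for f,n in((B,'side'),(A,'scene')):
    print(n, 'copper px', f['image'][330,230] if n=='side' else f['image'][260,410])
E
```

```text
scene nut [518.1 188.5  95. ] depth [514.3 186.4  91.3]
scene htop [454.1 188.9 151. ] depth [455.5 189.6 152. ]
scene post [666.7 174.9  82. ] depth [665.  173.5  79.7]
scene bulge [532.7  87.1  71. ] depth [529.   84.4  67.2]
side nut [519.6 184.5  95. ] depth [519.8 184.3  94.5]
side htop [447.9 184.1 151. ] depth [447.8 184.2 151.2]
side post [666.6 170.8  82. ] depth [666.9 170.6  81.6]
side bulge [509.5  77.7  71. ] depth [508.4  78.8  73.3]
side copper px [121  62  29]
scene copper px [147  99  65]
```

View pics/c.png

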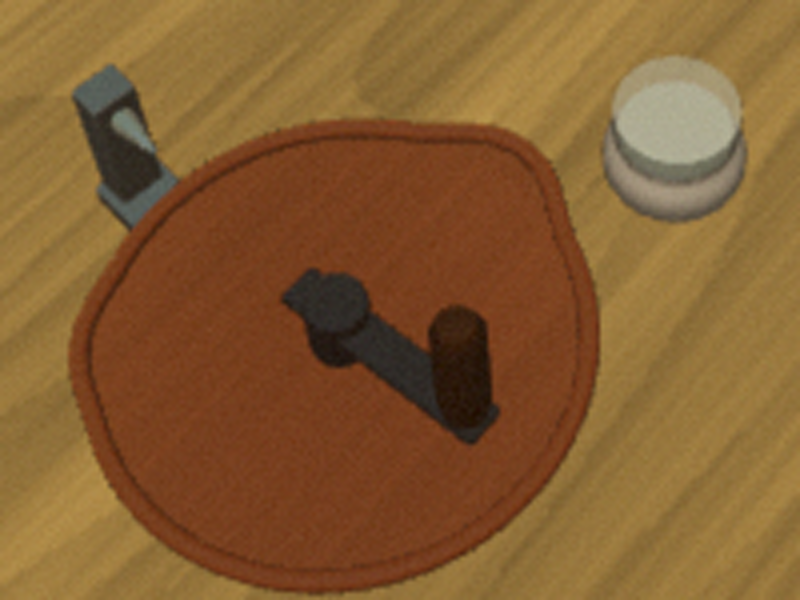

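The crop shows nut top (338,298), handle top (458,322), crest about (525,140) and pointer tip (155,152), in crop pixels at 4x. The needed turn is about a quarter turn counter-clockwise.

```bash
python3 - <<'E'
from h import *
B=load('side');s=robot.read_state()
print(np.round(s['tcp_rot'],4),s['eef_pos'],s['time_s'])
p={k:at_z(B,170+u/4,230+v/4,z)[:2] for k,u,v,z in(('nut',338,298,95),('h',458,322,151),('crest',525,140,69),('tip',155,152,68))}
for k in p:
    d=p[k]-p['nut'];print(k,p[k].round(1),np.hypot(*d).round(1),np.degrees(np.arctan2(d[1],d[0])).round(1))
E
```

```text
[[-0.     1.    -0.001]
 [ 1.     0.    -0.   ]
 [-0.    -0.001 -1.   ]] [5.74758744e+02 1.37080560e-02 2.30888617e+02] 0.1
nut [512.4 186.3] 0.0 0.0
h [447.9 185.1] 64.5 -179.0
crest [516.6  74.1] 112.3 -87.9
tip [632.6 177.7] 120.6 -4.1
```

Call:
move_arm:
  series:
    - [30,-20,0,0,0,0.12]
    - [60,-40,0,0,0,0.24]
    - [90,-60,0,0,0,0.36]
    - [120,-80,0,0,0,0.48]
    - [150,-100,0,0,0,0.6]
    - [170,-115,0,0,0,0.72]
    - [186,-125,0,0,0,0.84]
    - [186,-125,0,0,0,0.96]
    - [186,-125,0,0,0,1.08]
    - [186,-125,0,0,0,1.2]
    - [186,-125,0,0,0,1.32]
    - [186,-125,0,0,0,1.44]
    - [186,-125,0,0,0,1.571]
    - [186,-125,0,0,0,1.571]
    - [186,-125,0,0,0,1.571]
  grip: 0
  squeeze: 30

```text
time_s: 1.35
eef_pos: [449.8, 186.1, 231.1]
tcp_rot: [[1.0, 0.003, -0.0], [0.003, -1.0, -0.0], [-0.0, 0.0, -1.0]]
wrist_force: [-0.7, -0.4, 0.0]
opening: 0.996
finger_force: 0.0
```

```bash
python3 - <<'E'
from h import *
f=grab('wrist');cv2.imwrite('pics/w1.png',f['image'][:,:,::-1]);print(f['state']['eef_pos'],np.round(f['state']['tcp_rot'],3),f['state']['time_s'])
E
```

```text
[449.82995329 186.13963369 231.07929931] [[ 1.     0.003 -0.   ]
 [ 0.003 -1.    -0.   ]
 [-0.     0.    -1.   ]] 1.35
```

View pics/w1.png

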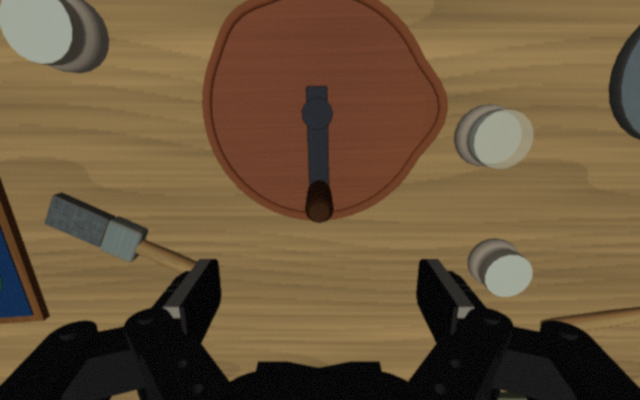

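Wrist view: nut (317,112), handle top about (319,209), crest about (446,103). The pointer is out of the picture.

```bash
python3 - <<'E'
from h import *
f=load('wrist')
p={k:at_z(f,u,v,z)[:2] for k,u,v,z in(('nut',317,112,95),('h',319,209,151),('crest',446,103,69))}
for k in p:
    d=p[k]-p['nut'];print(k,p[k].round(1),np.hypot(*d).round(1),np.degrees(np.arctan2(d[1],d[0])).round(1))
E
```

```text
nut [514.4 188.1] 0.0 0.0
h [451.2 186.4] 63.3 -178.4
crest [521.6  76.2] 112.2 -86.4
```

Call:
move_arm:
  series:
    - [1,0,25,0,0,0]
    - [1,0,50,0,0,0]
    - [1,0,75,0,0,0]
    - [1,0,100,0,0,0]
    - [1,0,115,0,0,0]
    - [1,0,125,0,0,0]
    - [1,0,125,0,0,0]
    - [1,0,125,0,0,0]

```text
time_s: 2.07
eef_pos: [450.9, 185.9, 106.4]
tcp_rot: [[1.0, 0.002, -0.001], [0.002, -1.0, 0.0], [-0.001, -0.0, -1.0]]
wrist_force: [0.2, 0.1, 0.8]
opening: 0.996
finger_force: 0.0
```

Call:
move_arm:
  series:
    - [0,0,0,0,0,0]
    - [0,0,0,0,0,0]
    - [0,0,0,0,0,0]
    - [0,0,0,0,0,0]
    - [0,0,0,0,0,0]
    - [0,0,0,0,0,0]
    - [0,0,0,0,0,0]
    - [0,0,0,0,0,0]
    - [0,0,0,0,0,0]
    - [0,0,0,0,0,0]
    - [0,0,0,0,0,0]
    - [0,0,0,0,0,0]
  grip: 255
  squeeze: 30

```text
time_s: 3.07
eef_pos: [451.0, 186.1, 106.6]
tcp_rot: [[1.0, -0.0, 0.0], [-0.0, -1.0, 0.0], [0.0, -0.0, -1.0]]
wrist_force: [-1.0, 0.9, 6.0]
opening: 0.236
finger_force: 29.0
```

```bash
python3 - <<'E'
import numpy as np
# arc: handle angle -178.7 -> -94, offsets rel. start in tool axes (x, -y)
a=np.radians(np.linspace(-178.7,-94,19)); r=64.5
x=r*(np.cos(a)-np.cos(a[0]));y=-r*(np.sin(a)-np.sin(a[0]))
print([[round(i,1),round(j,1)] for i,j in zip(x,y)])
E
```

```text
[[np.float64(0.0), np.float64(-0.0)], [np.float64(0.3), np.float64(5.3)], [np.float64(1.1), np.float64(10.5)], [np.float64(2.3), np.float64(15.7)], [np.float64(3.9), np.float64(20.7)], [np.float64(5.9), np.float64(25.6)], [np.float64(8.4), np.float64(30.3)], [np.float64(11.2), np.float64(34.8)], [np.float64(14.3), np.float64(39.1)], [np.float64(17.8), np.float64(43.1)], [np.float64(21.6), np.float64(46.7)], [np.float64(25.7), np.float64(50.1)], [np.float64(30.1), np.float64(53.1)], [np.float64(34.7), np.float64(55.7)], [np.float64(39.5), np.float64(58.0)], [np.float64(44.4), np.float64(59.8)], [np.float64(49.5), np.float64(61.3)], [np.float64(54.7), np.float64(62.3)], [np.float64(60.0), np.float64(62.9)]]
```

Call:
move_arm:
  series:
    - [0,2,0,0,0,0]
    - [0.3,5.3,0,0,0,0]
    - [1.1,10.5,0,0,0,0]
    - [2.3,15.7,0,0,0,0]
    - [3.9,20.7,0,0,0,0]
    - [5.9,25.6,0,0,0,0]
    - [8.4,30.3,0,0,0,0]
    - [11.2,34.8,0,0,0,0]
    - [12.8,37,0,0,0,0]
    - [14.3,39.1,0,0,0,0]

```text
time_s: 3.9
eef_pos: [465.4, 146.9, 106.6]
tcp_rot: [[1.0, -0.0, 0.0], [-0.0, -1.0, 0.0], [0.0, -0.0, -1.0]]
wrist_force: [-0.8, 1.5, 7.3]
opening: 0.236
finger_force: 29.3
```

Low forces, so the arc fits. I'll do the second half.

Call:
move_arm:
  series:
    - [1.7,2,0,0,0,0]
    - [3.5,4,0,0,0,0]
    - [7.3,7.6,0,0,0,0]
    - [11.4,11,0,0,0,0]
    - [15.8,14,0,0,0,0]
    - [20.4,16.6,0,0,0,0]
    - [25.2,18.9,0,0,0,0]
    - [30.1,20.7,0,0,0,0]
    - [35.2,22.2,0,0,0,0]
    - [40.4,23.2,0,0,0,0]
    - [43,23.5,0,0,0,0]
    - [45.7,23.8,0,0,0,0]
    - [45.7,23.8,0,0,0,0]
    - [45.7,23.8,0,0,0,0]
    - [45.7,23.8,0,0,0,0]

```text
time_s: 5.15
eef_pos: [511.5, 122.8, 106.6]
tcp_rot: [[1.0, -0.0, 0.001], [-0.0, -1.0, -0.0], [0.001, 0.0, -1.0]]
wrist_force: [1.9, -2.6, 6.1]
opening: 0.238
finger_force: 29.3
```

```bash
python3 - <<'E'
from h import *
f=grab('side');grab('scene')
cv2.imwrite('pics/c2.png',cv2.resize(f['image'][230:380,170:370,::-1],None,fx=4,fy=4,interpolation=cv2.INTER_CUBIC))
E
```

```text
(no output)
```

View pics/c2.png

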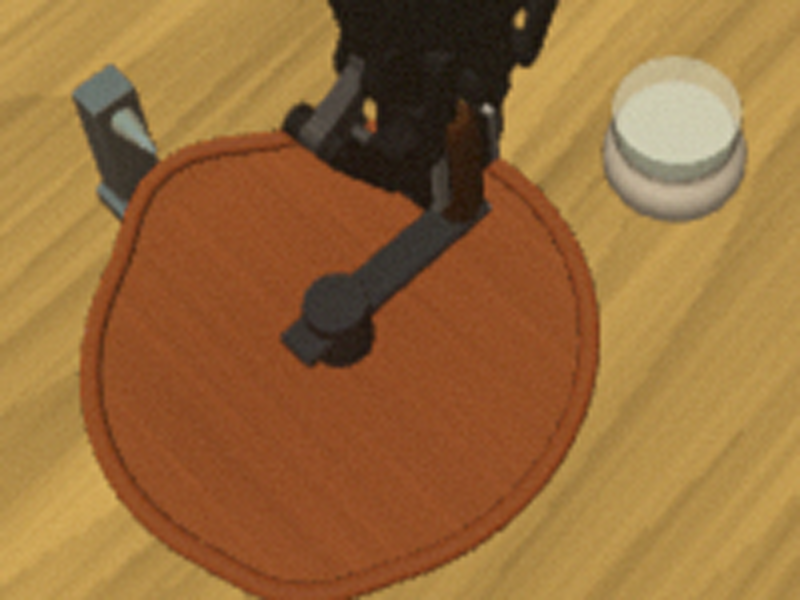

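The crest (about (162,165)) sits at the pointer tip (157,153). I'll release and lift.

Call:
move_arm:
  series:
    - [0,0,0,0,0,0]
    - [0,0,0,0,0,0]
    - [0,0,0,0,0,0]
    - [0,0,0,0,0,0]
    - [0,0,0,0,0,0]
    - [0,0,0,0,0,0]
    - [0,0,0,0,0,0]
    - [0,0,0,0,0,0]
    - [0,0,-15,0,0,0]
    - [0,0,-35,0,0,0]
    - [0,0,-60,0,0,0]
    - [0,0,-90,0,0,0]
    - [0,0,-120,0,0,0]
    - [0,0,-140,0,0,0]
    - [0,0,-140,0,0,0]
    - [0,0,-140,0,0,0]
  grip: 0

```text
time_s: 6.58
eef_pos: [511.1, 123.2, 246.9]
tcp_rot: [[1.0, 0.0, 0.001], [0.0, -1.0, 0.001], [0.001, -0.001, -1.0]]
wrist_force: [-1.0, 0.3, -0.8]
opening: 0.998
finger_force: 0.0
```

```bash
python3 - <<'E'
from h import *
f=grab('side');g=grab('scene')
r=lambda f,x,y:cv2.resize(f['image'][y:y+150,x:x+130,::-1],None,fx=3,fy=3,interpolation=cv2.INTER_CUBIC)
cv2.imwrite('pics/c3.png',np.hstack([r(f,185,240),r(g,360,190)]))
E
```

```text
(no output)
```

View pics/c3.png

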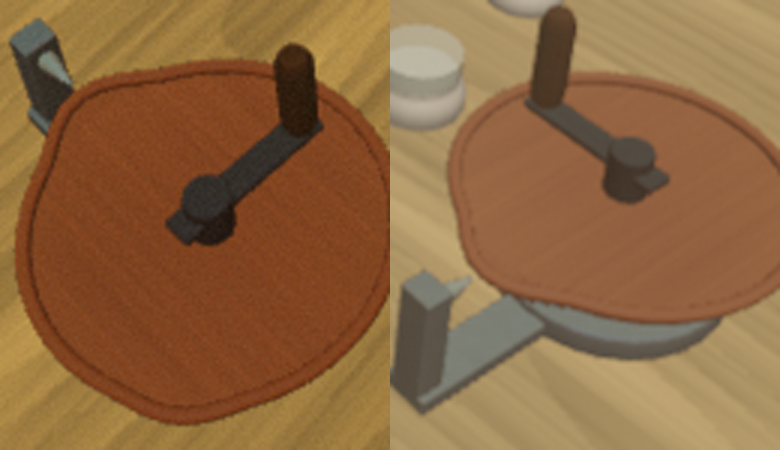

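Both views show the crest at the tip: tip (70,83) and bulge corner about (75,95) on the left, tip (470,280) and bulge about (487,277) on the right. I'll check the angle numerically.

```bash
python3 - <<'E'
from h import *
f=load('side');g=load('scene')
for F,x,y,l in((f,185,240,((208,193,95),(295,52,151),(70,83,68))),(g,360,190,((630-390,150,95),(559-390,13,151),(470-390,280,68)))):
    p=[at_z(F,x+u/3,y+v/3,z)[:2] for u,v,z in l]
    for q in p[1:]:
        d=q-p[0];print(p[0].round(1),np.hypot(*d).round(1),np.degrees(np.arctan2(d[1],d[0])).round(1))
E
```

```text
[512.8 186.2] 65.3 -93.6
[512.8 186.2] 121.2 -4.1
[514.8 188.1] 64.3 -94.9
[514.8 188.1] 119.3 -4.3
```

Both cameras put the wheel within about 1° of the target.

```bash
python3 -c "
from plant import robot
print(robot.close_job())"
```

```text
the job is handed in; nothing more can be done
None
```

The high spot is at the pointer tip, within about 1° by both fixed cameras; I let go of the handle, lifted the gripper clear and handed the job in at about 7 s (no verdict was returned).

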